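# Unlock and test-run the jar-cap tightener

## Robot

A 6-joint arm with a two-finger parallel gripper is mounted at the origin on a cart in front of the work surface, level with it; the furniture and walls round the work are solid. World frame = base frame: x ahead of the robot, y to its left, z up, the work surface at z = 0. Lengths are in mm, angles in rad, forces in N, time in s.
With the tool pointing down it reaches from about 275 to 825 mm from the base axis. Payload 5.2 kg.
Tool frame: the origin (TCP) lies at the very end of the fingers, on their centre line; the grasp point (between the pads) lies 19 mm behind it; z points along the fingers, y is the line along which they close (so a half turn about z gives the same grasp; the last joint's range is limited). The gripper opens to 93 mm and grips with 3 to 60 N. Pads are 15 mm wide; open, the fingers measure 128 mm over their backs; the gripper's body (75 mm by 188 mm) begins 65 mm behind the grasp point.
Start: joints at [1.035, 0.259, 1.535, -0, 1.348, -0.203], TCP at [179.658, 519.835, 218.653] pointing down, gripper open.
Joint ranges: [-3.14, 3.14], [-0.91, 2.08], [0.19, 2.58], [-1.22, 4.36], [0.22, 2.71], [-3.12, 3.12]. Speed limits (rad/s): [2.57, 2.57, 3.14, 3.14, 3.14, 3.14].

## Interface

Orientations are given as a rotation vector (axis times angle).
In Python, from plant import arm, optics gives the robot as it stands. The module is installed in compiled form; this text tells all that it offers.
- The arm moves only by the tool arm_command, never from a script. Its argument "rows" is text: rows parted by semicolons, each of 4 numbers parted by spaces: the shift along the world's x, y, z in units of 0.03 m (1.0 is 0.03 m), then the turn about the world's z in units of 0.12 rad (1.0 is 0.12 rad). A call has 1 to 8 rows; each row shifts and turns the commanded pose from where the row before left it; what a row does not reach is not made up. A row lasts 1/8 s, in which the tool goes at most 62.5 mm and 10.7 degrees, less where a joint would pass 70% of its speed; a pose out of reach is approached as far as the arm can. A call with a number of a shift or a turn outside -1 to 1 is refused whole. A call with a gripper value outside its range is refused whole. "jaw" is the opening, from -1 (shut) to 1 (fully open), set as the call begins (left out, the last holds). The fingers move at their own pace and stop on an object; "newtons" is the grip in N (left out, the last holds). Time passes only in rows, so rows that do not move let the fingers close. It gives the time, the measured TCP pose, the force, the opening and the grip force at its end, in the units of the state.
- arm.get_obs(): the state, without advancing time (a new reading comes with each control period).
- optics.capture(name): name is "scene" or "top"; returns a dict with "image" (384x512x3 uint8, blue, green, red), "range_z" (384x512 float32, mm along the optical axis (not along the pixel's ray), 0 where there is no reading), "fx", "fy", "cx", "cy" (pixels), "k1" (the pictures are not rectified: a ray, as slopes to the right and down, at radius r is drawn at 1 + k1 r^2 times it, then the intrinsics apply), "extrinsics" (4x4, takes a point from world to camera coordinates). Camera axes: x right, y up, looking along -z (the intrinsics and any distortion apply to the point x, -y, -z); pixel columns grow to the right and rows downward; lengths in mm; the calibration is good to about 2 mm. A picture is of the moment at which its call begins.
- arm.finish_job(): hands the job in; it is judged then, once.
The state is a dict: "t": time; "qpos": joint angles; "qvel": joint speeds; "effort": joint torques, N m; "tool_pos": TCP position; "ee_rot": TCP orientation; "ft_force": force on the tool from outside, world axes, zero at the start; "torque": the same for the moment, N m; "grip_width": finger opening in mm; "grip_force": force on a finger pad.
Only numpy, scipy, OpenCV 4.12 (cv2) and the standard library are available. Lean on these libraries where they do the work, as an engineer would, in place of code of your own. Each camera call takes 0.05 s, during which the arm holds its last target. There are 200 camera calls.

## Task

Get the jar-cap tightener ready for the shift: on the orange tool with the wide white chuck, flip the red lock-off lever all the way forward (toward the chuck), then squeeze the black paddle fully in against the tool's body, keep it squeezed for about a second and let go so that it springs back out. Leave the red lever forward, and do not touch the blue tool.

Things in the scene. Friction and masses are not known exactly. Their poses are not given: they have to be found in the camera images.
- jar_squeeze (a point): Squeeze place of the orange jar-cap tool (wide white chuck, 84 mm), clamped level on the bench: on the axis of its 40 mm thick barrel, 75 mm above the bench. x: forward along the barrel to the chuck (109 to 145 mm ahead), y: to the paddle side, z: up. Barrel and paddle are clear on both sides here down to a 10 mm plate on the bench; straps 82 mm ahead and 87 mm behind, top 26 mm above.
- jar_lever (a joint): Red lock-off lever, rad: 0 locked, leaning 40 deg back; 1.4 forward stop, 40 deg to the chuck. Starts at 0 to 0.2, stays where left, under 1 N at the tip moves it. Pivot (along y) from the squeeze place: 40 mm forward, 39 to the paddle side, 19 up. Tab 14 mm wide, 6 thick, 40 long: locked tip 14 mm forward, 50 up. Barrel top 20 up, paddle top 13 up. Locked, its foot blocks the paddle; forward, it frees it.
- jar_paddle (a joint): Black paddle, an upright strip 26 mm high, 6 thick, along the +y side of the barrel from its hinge 57 mm behind the squeeze place to 58 mm ahead. rad: 0 out, 0.14 fully in on the barrel; springs back out. At the squeeze place its outer face is at y = 36 mm when out, 28 mm when fully in; the barrel's other side is at y = -20 mm. A squeeze of 3 N there starts it, 9 N brings it home.
- bottle_tool: The other tool, same shape and size but with a blue housing and a narrow white chuck (38 mm across), in a cradle fixed to the bench; to be left alone. Origin: centre of the underside of its 190 x 90 mm cradle plate, on the bench top; x: along the barrel toward its chuck (ends at 140 mm; tail at -139 mm), y: to its paddle side, z: up. Its highest point is its red lever, 125 mm (134 mm when upright).

How it is judged (in metres and radians):
On the way, in this order (a step that is already met when the one before it is completed fails the run):
1. the red lever of the orange tool is flipped forward while its paddle is still out (value of joint jar_lever above 1.15 rad and value of joint jar_paddle below 0.05 rad), for 0.2 s.
2. the black paddle is squeezed fully in and kept there (value of joint jar_paddle above 0.115 rad and value of joint jar_lever above 1 rad), for 0.5 s.
At the end, for the whole second after the job is handed in: The orange tool's paddle has sprung back out (joint under 0.03 rad) and its red lever is still forward (joint over 1.0 rad, of 1.4) (value of joint jar_paddle below 0.03 rad and value of joint jar_lever above 1 rad); the robot touches nothing.
It fails at once if the blue tool is pushed (more than 2 N) (contact force between any of the fingers, the arm and bottle_tool above 2 N).
It also fails if it takes over 40 s, if anything falls off the work surface, if the arm or the gripper's body presses on something with over 40 N, if the wrist force passes 120 N, or if a joint passes its speed limit or range.

## Working session

There is one attempt and no reset: what is moved stays moved. The work goes in short steps, Python scripts to look and compute and a tool call to move; the robot and the scene stay as the last step left them, time stands still between calls to the robot, and variables do not carry over. Pictures are saved under pics/ and viewed, at most 10 in all, crops included, and the job is handed in when it is done.

Besides the shell and the picture viewer there is one more tool, called after "Call:" in YAML: its name, and indented under it one key for each argument. arm_command: Moves the arm, as the interface text tells. Its arguments: {"type":"object","properties":{"rows":{"type":"string"},"jaw":{"type":"number"},"newtons":{"type":"number"}},"required":["rows"]}

```bash
mkdir -p pics; cat > h.py <<'E'
import numpy as np, cv2
from plant import arm, optics
def cloud(c):
    v,u=np.mgrid[0:384,0:512].astype(float)
    xd=(u-c['cx'])/c['fx']; yd=(v-c['cy'])/c['fy']
    x,y=xd.copy(),yd.copy()
    for _ in range(10):
        s=1+c['k1']*(x*x+y*y); x,y=xd/s,yd/s
    z=c['range_z'].astype(float)
    P=np.stack([x*z,-y*z,-z,np.ones_like(z)],-1)
    W=P@np.linalg.inv(c['extrinsics']).T
    W=W[...,:3]; W[z<=0]=np.nan
    return W
E
python3 - <<'E'
from h import *
o=arm.get_obs(); print({k:np.round(o[k],3) for k in o})
ims=[]
for n in ("scene","top"):
    c=optics.capture(n); np.save(n+'.npy',c,allow_pickle=True)
    W=cloud(c); cv2.imwrite(f'pics/{n}0.png',cv2.resize(c['image'],(800,600)))
    hsv=cv2.cvtColor(c['image'],cv2.COLOR_BGR2HSV); h,s,v=cv2.split(hsv)
    for nm,m in (('red',((h<5)|(h>174))&(s>140)&(v>60)),('orange',(h>=7)&(h<20)&(s>140)&(v>60)),('blue',(h>95)&(h<125)&(s>120)&(v>50))):
        k,l,st,ce=cv2.connectedComponentsWithStats(m.astype('uint8'))
        for i in range(1,k):
            if st[i,4]>25: print(n,nm,st[i],ce[i].round(),np.nanmedian(W[l==i],0).round(),np.nanmax(W[l==i][:,2]).round())
E
```

```text
{'t': np.float64(0.0), 'qpos': array([ 1.035,  0.259,  1.536,  0.   ,  1.348, -0.203]), 'qvel': array([ 0.   , -0.001, -0.003,  0.002,  0.001, -0.   ]), 'effort': array([ 2.0000e-03, -4.3731e+01, -2.8400e+01,  7.2000e-02,  4.1000e-02,
       -0.0000e+00]), 'tool_pos': array([179.372, 519.346, 217.815]), 'ee_rot': array([-5.200e-01, -3.098e+00,  3.000e-03]), 'ft_force': array([-0.481,  0.323,  0.012]), 'torque': array([ 0.003, -0.008, -0.064]), 'grip_force': np.float64(0.0), 'grip_width': np.float64(93.037)}
scene red [306 231  11   8  34] [311. 235.] [ 494. -170.  102.] 129.0
scene orange [295  19  25  14  72] [306.  26.] [754. 178. 420.] 426.0
scene orange [233 135  19  13 140] [243. 141.] [574. 226.  95.] 102.0
scene orange [203 164   8   6  33] [207. 166.] [427. 194.  92.] 95.0
scene orange [370 316  45  41 287] [396. 339.] [ 509. -457.   10.] 14.0
scene blue [ 473  203   39   81 1738] [497. 243.] [ 846. -451.   91.] 207.0
scene blue [313 228  25  27 399] [326. 241.] [ 520. -199.   93.] 101.0
scene blue [293 265  20  20 245] [303. 274.] [ 416. -237.   92.] 99.0
scene blue [287 281
[... 1266 characters left out ...]
91.] 100.0
top orange [ 12 226   6   8  30] [ 14. 230.] [389. 550. 245.] 248.0
top orange [   0  227   60   43 1441] [ 30. 257.] [317. 630.  40.] 46.0
top blue [ 396   34  108   35 2574] [450.  51.] [ 846. -529.  120.] 397.0
top blue [388 116  12  29 121] [393. 131.] [ 647. -392.   19.] 42.0
top blue [  9 149  31  47 124] [ 28. 164.] [586. 604.  62.] 125.0
top blue [318 155  14   9  54] [324. 158.] [ 559. -174.   95.] 103.0
top blue [319 161  24  29 370] [331. 175.] [ 516. -193.   94.] 102.0
top blue [  5 202   7   7  30] [  8. 205.] [442. 535. 297.] 305.0
top blue [338 207  21  16 174] [348. 214.] [ 412. -230.   93.] 101.0
top blue [347 221  14  11  86] [354. 226.] [ 381. -247.   93.] 100.0
```

View pics/top0.png

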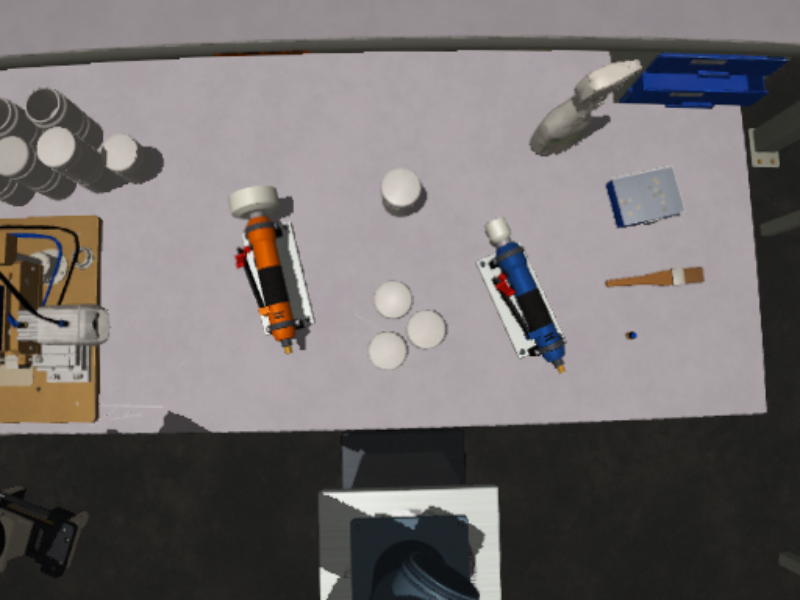

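View pics/scene0.png

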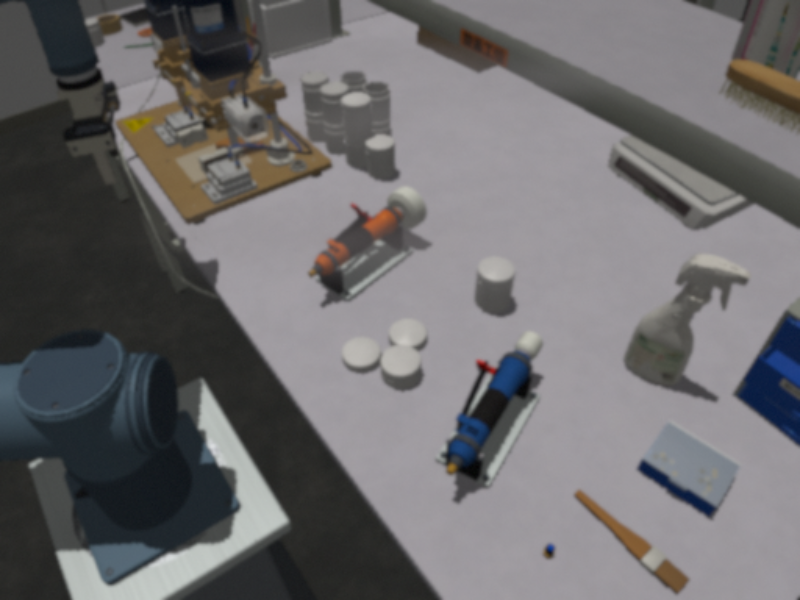

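```bash
python3 - <<'E'
from h import *
c=np.load('top.npy',allow_pickle=True).item(); W=cloud(c)
hsv=cv2.cvtColor(c['image'],cv2.COLOR_BGR2HSV); h,s,v=cv2.split(hsv)
box=np.zeros(h.shape,bool); box[120:240,135:215]=1
m=box&(h>=7)&(h<20)&(s>140)&(v>60)&(W[...,2]>85)
P=W[m]; a,b=cv2.fitLine(P[:,:2].astype('float32'),cv2.DIST_HUBER,0,.01,.01).reshape(2,2)
if a[0]<0:a=-a
n=np.array([-a[1],a[0]]); print('axis',a,b,np.degrees(np.arctan2(a[1],a[0])))
q=(P[:,:2]-b); print('along',np.percentile(q@a,[1,99]),'across',np.percentile(q@n,[1,5,50,95,99]),'z',np.percentile(P[:,2],[50,95]))
for nm,mm in (('red',box&((h<5)|(h>174))&(s>140)&(v>60)),('white',box&(v>150)&(s<50)&(W[...,2]>60)),('dark',box&(v<60)&(W[...,2]>60))):
    R=W[mm]; q=R[:,:2]-b
    print(nm,len(R)); print(np.percentile(q@a,[2,25,50,75,98]).round(),np.percentile(q@n,[2,25,50,75,98]).round(),np.percentile(R[:,2],[2,50,98]).round())
R=W[box&((h<5)|(h>174))&(s>140)]; q=R[:,:2]-b
print(np.c_[q@a,q@n,R[:,2]].round()[::3].tolist())
E
```

```text
axis [0.97762614 0.21034987] [525.0457  220.58661] 12.142856
along [-107.97711614   96.61586468] across [-1.79801571e+01 -1.55717625e+01 -5.61670156e-03  1.82080465e+01
  2.52862570e+01] z [93.2702962  98.93549738]
red 61
[18. 24. 36. 43. 54.] [25. 32. 35. 39. 45.] [ 80. 107. 130.]
white 285
[ 34. 121. 129. 135. 142.] [-26. -11.   5.  22.  39.] [ 75. 114. 120.]
dark 560
[-94. -38. -19.   1.  83.] [-22. -13.  -0.  16.  37.] [69. 91. 98.]
[[55.0, 31.0, 83.0], [53.0, 34.0, 84.0], [51.0, 26.0, 83.0], [50.0, 32.0, 83.0], [45.0, 34.0, 99.0], [44.0, 40.0, 98.0], [41.0, 32.0, 100.0], [40.0, 39.0, 105.0], [39.0, 33.0, 100.0], [38.0, 43.0, 104.0], [35.0, 34.0, 110.0], [35.0, 45.0, 107.0], [32.0, 36.0, 115.0], [30.0, 41.0, 117.0], [28.0, 33.0, 120.0], [25.0, 37.0, 127.0], [27.0, 33.0, 110.0], [22.0, 37.0, 128.0], [22.0, 32.0, 120.0], [20.0, 40.0, 129.0], [18.0, 32.0, 131.0], [18.0, 39.0, 124.0], [23.0, 38.0, 91.0]]
```

Top view: orange tool at about (265,270) with its chuck at (253,200) up-table, and red lever at (242,258) on the left. The blue tool is far off at (525,295). The scene view agrees, with the arm clear at upper left. I'll make one refinement pass on the axis and position along it.

```bash
python3 - <<'E'
from h import *
a=np.array([.97763,.21035]); n=np.array([-a[1],a[0]]); b=np.array([525.05,220.59])
for nm in ('top','scene'):
    c=np.load(nm+'.npy',allow_pickle=True).item(); W=cloud(c)
    q=W[...,:2]-b; A=q@a; N=q@n; Z=W[...,2]
    near=(abs(A)<170)&(abs(N)<70)
    print(nm,'bench z',np.nanmedian(Z[(abs(A)<170)&(abs(N)>80)&(abs(N)<120)]))
    for lo in range(-150,160,15):
        m=near&(A>=lo)&(A<lo+15)&(Z>88)&~((N>24)&(A<100))
        if m.sum()>5: print(lo,m.sum(),np.percentile(N[m],[2,98]).round(1),'mid',round(np.percentile(N[m],[2,98]).mean(),1),'zmax',np.percentile(Z[m],98).round())
    m=near&(Z>60)&(abs(N)<45); print('along extents',np.nanmin(A[m]),np.nanpercentile(A[m],[.5,99.5]),np.nanmax(A[m]))
    m=near&(Z>102)&(A>90); print('chuck along',np.nanpercentile(A[m],[1,50,99]),'N',np.nanpercentile(N[m],[1,50,99]))
E
```

```text
top bench z 0.8635638774901508
-120 14 [-11.7   7.5] mid -2.1 zmax 94.0
-105 66 [-14.3  12.7] mid -0.8 zmax 98.0
-90 74 [-17.6  16.9] mid -0.3 zmax 101.0
-75 77 [-14.7  20.6] mid 2.9 zmax 99.0
-60 83 [-15.5  22.5] mid 3.5 zmax 98.0
-45 72 [-15.5  15.7] mid 0.1 zmax 98.0
-30 73 [-16.   15.6] mid -0.2 zmax 98.0
-15 70 [-14.9  15.6] mid 0.3 zmax 99.0
0 74 [-15.4  16.8] mid 0.7 zmax 98.0
15 65 [-13.3  15.6] mid 1.2 zmax 99.0
30 67 [-14.7  15.9] mid 0.6 zmax 98.0
45 73 [-14.3  16.6] mid 1.2 zmax 99.0
60 89 [-17.9  20.3] mid 1.2 zmax 102.0
75 91 [-18.8  22.8] mid 2.0 zmax 102.0
90 34 [-12.   16.7] mid 2.3 zmax 97.0
105 183 [-33.1  35.2] mid 1.1 zmax 118.0
120 173 [-35.9  37.5] mid 0.8 zmax 120.0
135 98 [-34.8  39.5] mid 2.4 zmax 120.0
along extents -134.14227515846125 [-128.01787146  142.7342633 ] 145.51483871221714
chuck along [108.4566408  126.02836872 143.71362734] N [-28.85545013   0.1646138   33.34806697]
scene bench z 1.047581446079903
-120 11 [-9.9  8.6] mid -0.7 zmax 93.0
-105 49 [-15.3  13. ] mid -1.2 zmax 99.0
-90 39 [-17.6  11.5] mid -3.1 zmax 100.0
-75 41 [-16.1  16.4] mid 0.2 zmax 99.0
-60 45 [-13.6  22.6] mid 4.5 zmax 98.0
-45 39 [-17.3  10.8] mid -3.2 zmax 98.0
-30 38 [-17.   10.9] mid -3.1 zmax 97.0
-15 37 [-17.   13.2] mid -1.9 zmax 98.0
0 35 [-15.2  11.8] mid -1.7 zmax 98.0
15 36 [-14.8  13.3] mid -0.7 zmax 98.0
30 33 [-16.   13.7] mid -1.1 zmax 99.0
45 40 [-15.2  19.5] mid 2.1 zmax 99.0
60 45 [-20.4  17.2] mid -1.6 zmax 102.0
75 47 [-20.1  18.1] mid -1.0 zmax 104.0
90 11 [-13.7   0.8] mid -6.4 zmax 97.0
105 150 [-34.4  35. ] mid 0.3 zmax 118.0
120 81 [-37.7  29.1] mid -4.3 zmax 120.0
135 59 [-37.7  24.5] mid -6.6 zmax 120.0
along extents -134.87455754273068 [-129.72003389  144.93615432] 148.53343882529282
chuck along [110.58231441 124.03745374 147.0839704 ] N [-33.89543224  -8.73254003  30.674699  ]
```

Call:
arm_command:
  rows: "1 -1 0 1; 1 -1 0 1; 1 -1 0 1; 1 -1 0 1; 1 -1 0 0.5; 1 -1 0 0; 1 -0.6 0 0; 1 -0.4 0 0"
  jaw: -1
  newtons: 30

```text
t: 1.1
tool_pos: [420.4, 308.7, 218.4]
ee_rot: [0.323, -3.124, 0.0]
ft_force: [0.1, -0.3, 0.2]
grip_width: 17.6
grip_force: 0.0
```

Call:
arm_command:
  rows: "1 -1 0 0.1; 1 -0.9 -0.2 0; 0.2 0 -1 0; 0 0 -1 0; 0 0 -0.8 0; 0 0 0 0"

```text
t: 1.85
tool_pos: [483.9, 252.2, 126.5]
ee_rot: [0.343, -3.118, 0.001]
ft_force: [0.8, -0.0, 0.3]
grip_width: 0.5
grip_force: 0.0
```

```bash
cat > look.py <<'E'
import sys
from h import *
S=np.array([525,221.]); a=np.array([.976,.218]); n=np.array([-.218,.976])
o=arm.get_obs(); p=o['tool_pos']; q=p[:2]-S
print('t',o['t'],'tcp along',(q@a).round(1),'lat',(q@n).round(1),'z',p[2].round(1),'rot',o['ee_rot'].round(3),'f',o['ft_force'].round(1),'w',o['grip_width'],o['grip_force'])
for nm in ('top','scene'):
    c=optics.capture(nm); W=cloud(c); h,s,v=cv2.split(cv2.cvtColor(c['image'],cv2.COLOR_BGR2HSV))
    d=W[...,:2]-S; A=d@a; N=d@n
    m=(abs(A)<100)&(N>15)&(N<60)&((h<5)|(h>174))&(s>130)&(v>50)&(W[...,2]>80)
    print(nm,'red along/lat/z',np.c_[A[m],N[m],W[m][:,2]].round()[::4].tolist())
    m=(abs(A)<60)&(N>15)&(N<60)&(v<70)&(W[...,2]>80)&(W[...,2]<92)
    print('   paddle', [(lo,np.percentile(N[m&(A>=lo)&(A<lo+20)],95).round(1)) for lo in range(-60,60,20) if (m&(A>=lo)&(A<lo+20)).sum()>3])
    x,y=(150,120) if nm=='top' else (200,100)
    x,y=(110,110) if nm=='top' else (180,90)
    cv2.imwrite(f'pics/{sys.argv[1]}_{nm}.png',cv2.resize(c['image'][y:y+120,x:x+140],None,fx=5,fy=5))
E
python3 look.py a
```

```text
t 1.85 tcp along -33.3 lat 39.5 z 126.5 rot [ 3.430e-01 -3.118e+00  1.000e-03] f [ 0.8 -0.   0.3] w 0.4509153292939611 0.0
top red along/lat/z [[56.0, 32.0, 84.0], [53.0, 33.0, 84.0], [50.0, 22.0, 85.0], [49.0, 26.0, 81.0], [43.0, 37.0, 99.0], [39.0, 36.0, 106.0], [34.0, 33.0, 112.0], [37.0, 36.0, 86.0]]
   paddle [(-60, np.float64(29.8)), (-40, np.float64(30.1)), (-20, np.float64(19.2)), (0, np.float64(18.7)), (40, np.float64(41.9))]
scene red along/lat/z [[49.0, 30.0, 81.0]]
   paddle [(-40, np.float64(29.0)), (-20, np.float64(31.3)), (0, np.float64(35.2)), (20, np.float64(40.4))]
```

Call:
arm_command:
  rows: "0 0 -0.55 0; 0.5 0.11 0 0; 0.5 0.11 0 0; 0.4 0.09 0 0; 0.4 0.09 0 0; 0.35 0.08 0 0; 0.2 0.04 0 0; 0 0 0 0"

```text
t: 2.95
tool_pos: [556.7, 268.4, 112.0]
ee_rot: [-0.343, 3.122, -0.0]
ft_force: [-0.7, -0.4, 0.2]
grip_width: 0.5
grip_force: 0.0
```

```bash
python3 look.py b
```

```text
t 2.95 tcp along 41.2 lat 39.4 z 112.0 rot [-0.343  3.122 -0.   ] f [-0.7 -0.4  0.2] w 0.4918342803088214 0.0065540320247237105
top red along/lat/z [[34.0, 30.0, 93.0], [30.0, 29.0, 86.0], [27.0, 28.0, 84.0]]
   paddle [(-60, np.float64(28.8)), (-40, np.float64(31.8)), (-20, np.float64(34.4)), (0, np.float64(37.8)), (20, np.float64(40.0))]
scene red along/lat/z []
   paddle [(-40, np.float64(29.3)), (-20, np.float64(30.7)), (0, np.float64(33.6)), (20, np.float64(38.4))]
```

View pics/b_scene.png

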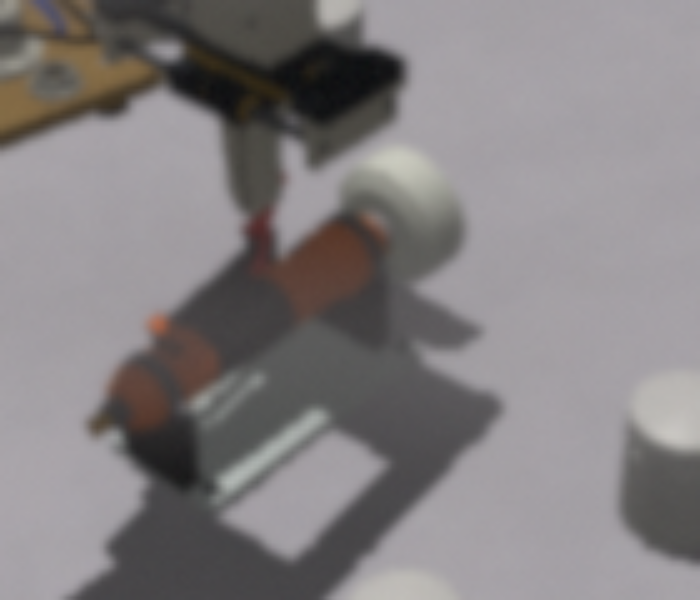

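The close view shows the finger pushing the red lever, with its tip peeking out ahead at (283,180) and its foot at (260,225). I'll push on gently until it meets the stop.

Call:
arm_command:
  rows: "0.07 0.015 0 0; 0.07 0.015 0 0; 0 0 0 0"

```text
t: 3.42
tool_pos: [558.7, 269.0, 111.8]
ee_rot: [0.344, -3.119, 0.001]
ft_force: [-4.7, -0.9, 1.6]
grip_width: 0.2
grip_force: 2.8
```

Call:
arm_command:
  rows: "0.07 0.015 0 0; 0.07 0.015 0 0; 0 0 0 0"

```text
t: 3.8
tool_pos: [559.4, 269.1, 111.3]
ee_rot: [0.343, -3.112, 0.003]
ft_force: [-13.5, -4.1, 6.9]
grip_width: 0.7
grip_force: 7.7
```

The force rise shows the lever is at its stop. I'll back off, rise and open.

Call:
arm_command:
  rows: "-0.7 -0.15 0 0; -0.3 -0.2 0.6 0; -0.2 -0.5 1 0; 0 -0.5 0.6 0; 0 -0.2 0 0; 0 0 0 0; 0 0 0 0; 0 0 0 0"
  jaw: 1

```text
t: 4.8
tool_pos: [528.2, 224.0, 177.2]
ee_rot: [0.344, -3.121, 0.0]
ft_force: [-0.4, 0.5, -0.5]
grip_width: 75.6
grip_force: 0.0
```

```bash
python3 look.py c
```

```text
t 4.8 tcp along 3.8 lat 2.2 z 177.2 rot [ 0.344 -3.121  0.   ] f [-0.4  0.5 -0.5] w 75.59268360805157 0.0
top red along/lat/z []
   paddle [(-60, np.float64(28.7)), (-40, np.float64(28.2)), (-20, np.float64(23.2)), (0, np.float64(18.9))]
scene red along/lat/z [[61.0, 43.0, 124.0], [58.0, 45.0, 117.0], [57.0, 40.0, 117.0], [52.0, 40.0, 112.0], [47.0, 39.0, 108.0]]
   paddle [(-20, np.float64(30.3)), (0, np.float64(33.3)), (20, np.float64(39.3))]
```

Lever confirmed forward (tip 61 mm ahead, 124 mm high). Next I descend around the barrel.

Call:
arm_command:
  rows: "-0.16 0.1 0 0; 0 0 -0.5 0; 0 0 -0.6 0; 0 0 -0.6 0; 0 0 -0.6 0; 0 0 -0.6 0; 0 0 0 0"

```text
t: 5.78
tool_pos: [522.1, 226.4, 88.9]
ee_rot: [0.343, -3.118, 0.001]
ft_force: [-0.4, -0.5, 0.5]
grip_width: 93.0
grip_force: 0.0
```

Call:
arm_command:
  rows: "0 0 -0.5 0; 0 0 -0.5 0; 0 0 -0.1 0; 0 0 0 0"

```text
t: 6.28
tool_pos: [523.6, 226.7, 57.9]
ee_rot: [0.344, -3.122, 0.0]
ft_force: [0.9, -0.5, 1.2]
grip_width: 93.1
grip_force: 0.0
```

```bash
python3 look.py d
```

```text
t 6.275 tcp along -0.1 lat 5.9 z 57.9 rot [ 0.344 -3.122  0.   ] f [ 0.9 -0.5  1.2] w 93.07203287061603 0.0
top red along/lat/z []
   paddle []
scene red along/lat/z [[43.0, 40.0, 106.0], [47.0, 36.0, 101.0], [42.0, 31.0, 103.0], [44.0, 33.0, 98.0]]
   paddle [(-40, np.float64(27.7)), (-20, np.float64(53.5)), (0, np.float64(52.7)), (20, np.float64(36.7))]
```

View pics/d_scene.png

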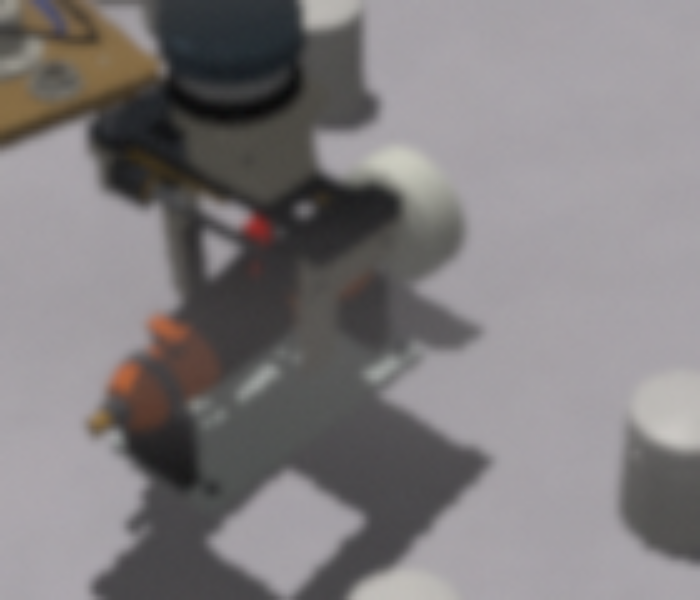

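The fingers straddle the barrel: left finger at (185,250), right finger at (325,300), and the red lever forward at (258,228). I'll squeeze now.

Call:
arm_command:
  rows: "0 0 0 0; 0 0 0 0; 0 0 0 0; 0 0 0 0; 0 0 0 0; 0 0 0 0"
  jaw: -1
  newtons: 30

```text
t: 7.12
tool_pos: [524.8, 226.4, 58.3]
ee_rot: [-0.343, 3.121, -0.001]
ft_force: [3.3, -1.4, -1.8]
grip_width: 47.0
grip_force: 30.0
```

Call:
arm_command:
  rows: "0 0 0 0; 0 0 0 0; 0 0 0 0; 0 0 0 0"

```text
t: 7.62
tool_pos: [524.8, 226.4, 58.3]
ee_rot: [-0.343, 3.121, -0.001]
ft_force: [5.1, -2.7, -2.6]
grip_width: 46.8
grip_force: 30.0
```

Call:
arm_command:
  rows: "0 0 0 0; 0 0 0 0; 0 0 0 0; 0 0 0 0; 0 0 0 0"

```text
t: 8.25
tool_pos: [524.7, 226.4, 58.3]
ee_rot: [-0.343, 3.121, -0.001]
ft_force: [4.5, -1.3, -3.5]
grip_width: 47.0
grip_force: 30.0
```

Call:
arm_command:
  rows: "0 0 0 0; 0 0 0 0; 0 0 0 0; 0 0 0 0; 0 0 0 0; 0 0 0 0; 0 0 0 0; 0 0 0 0"
  jaw: 1

```text
t: 9.25
tool_pos: [523.8, 226.7, 58.2]
ee_rot: [0.344, -3.123, 0.0]
ft_force: [-0.8, -0.9, -0.6]
grip_width: 93.0
grip_force: 0.0
```

Call:
arm_command:
  rows: "0 0 0.5 0; 0 0 0.7 0; 0 0 0.8 0; 0 0 1 0; 0 0 1 0; 0 0 1 0; 0 0 0.5 0; 0 0 0 0"

```text
t: 10.25
tool_pos: [524.3, 226.9, 224.5]
ee_rot: [-0.343, 3.12, 0.0]
ft_force: [-0.7, 0.4, -0.1]
grip_width: 92.7
grip_force: 0.0
```

Call:
arm_command:
  rows: "-1 0 0.3 0; -1 0 0.3 0; -1 0 0 0; -1 0 0 0; -1 0 0 0; 0 0 0 0; 0 0 0 0"

```text
t: 11.12
tool_pos: [374.3, 226.7, 240.7]
ee_rot: [0.344, -3.123, 0.0]
ft_force: [-0.6, -0.2, 0.0]
grip_width: 93.1
grip_force: 0.0
```

```bash
python3 look.py e
```

```text
t 11.125 tcp along -145.8 lat 38.4 z 240.7 rot [ 0.344 -3.123  0.   ] f [-0.6 -0.2  0. ] w 93.1065026584359 0.0
top red along/lat/z [[66.0, 41.0, 123.0], [63.0, 39.0, 125.0], [60.0, 39.0, 127.0], [58.0, 42.0, 125.0], [57.0, 46.0, 124.0], [57.0, 38.0, 115.0], [54.0, 40.0, 116.0], [53.0, 44.0, 113.0], [52.0, 36.0, 106.0], [50.0, 39.0, 106.0], [48.0, 39.0, 107.0], [47.0, 43.0, 103.0], [45.0, 34.0, 99.0], [44.0, 39.0, 100.0], [43.0, 47.0, 100.0], [41.0, 37.0, 98.0], [41.0, 48.0, 99.0], [38.0, 38.0, 100.0], [37.0, 29.0, 92.0], [37.0, 38.0, 89.0], [33.0, 29.0, 86.0], [30.0, 30.0, 84.0], [27.0, 28.0, 83.0], [24.0, 26.0, 82.0]]
   paddle [(-60, np.float64(28.7)), (-40, np.float64(31.9)), (-20, np.float64(34.2)), (0, np.float64(36.8)), (20, np.float64(39.9))]
scene red along/lat/z [[61.0, 43.0, 124.0], [60.0, 43.0, 117.0], [55.0, 43.0, 113.0], [52.0, 35.0, 115.0], [48.0, 41.0, 106.0], [50.0, 38.0, 103.0], [39.0, 41.0, 100.0], [40.0, 38.0, 97.0], [29.0, 24.0, 88.0], [23.0, 23.0, 84.0]]
   paddle [(-20, np.float64(31.6)), (0, np.float64(34.1))]
```

View pics/e_scene.png

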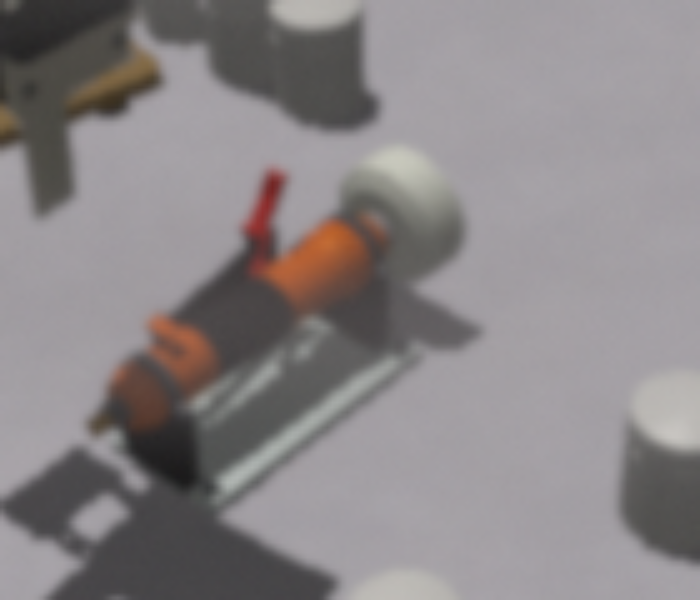

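The lever is forward, with its tip at (275,175) and base at (258,235). The paddle is back out, matching its profile before the squeeze, and the arm is clear.

```bash
python3 -c "
from plant import arm
print(arm.finish_job())"
```

```text
the job is handed in; nothing more can be done
None
```

I flipped the orange tool's red lever forward to its stop, held the paddle fully in for about a second and let it spring back out; the last pictures show the lever forward and the paddle out, the blue tool was not touched, and the job is handed in (it returned no verdict).

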